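Turn the pen carousel to its red cup and hold it

ROBOT

A 7-joint arm with a two-finger parallel gripper is mounted at the origin on the work surface. World frame = base frame: x ahead of the robot, y to its left, z up, the work surface at z = 0. Lengths are in m, angles in rad, forces in N, time in s.
With the tool pointing down it reaches from about 0.425 to 0.925 m from the base axis. Payload 6.8 kg.
Tool frame: the origin (TCP) lies at the very end of the fingers, on their centre line; the grasp point (between the pads) lies 19 mm behind it; z points along the fingers, y is the line along which they close (so a half turn about z gives the same grasp; the last joint's range is limited). The gripper opens to 85 mm and grips with 20 to 120 N. Pads are 22 mm wide; open, the fingers measure 114 mm over their backs; the gripper's body (76 mm by 85 mm) begins 54 mm behind the grasp point. The pads swing forward as they close: fully open they stand 13 mm farther back than shut.
Start: joints at [1.143, 0.477, 0.022, 1.555, -0.011, 1.109, -0.083], TCP at [0.212, -0.641, 0.231] pointing down, gripper open.
Joint ranges: [-2.96, 2.96], [-0.34, 2.1], [-1.41, 1.46], [0.24, 2.44], [-1.37, 4.51], [0.17, 1.92], [-2.96, 2.96]. Speed limits (rad/s): [2.39, 2.39, 3.14, 3.14, 3.14, 3.14, 3.14].

INTERFACE

Orientations are given as a rotation vector (axis times angle).
In Python, from bench import get_obs, viewer, r gives the robot as it stands. The module is installed in compiled form; this text tells all that it offers.
- The arm moves only by the tool play_rows, never from a script. Its argument "commands" is a list that holds one entry, the list of rows, each a list of 5 numbers: the gripper's target within -1 to 1 (shut at 1, half-way at 0, fully open at -1), then the shift along the tool's x, y, z scaled (see below), then the turn about the tool's z scaled (see below). A call has 1 to 12 rows; each row is the pose to reach, as a shift and turn from the pose commanded when the call began, along the tool's axes at that moment; what a row does not reach only later rows make up. The controller multiplies each number of a shift by 0.2 m and each number of a turn by pi/2 rad. A row lasts 1/12 s, in which the tool goes at most 41.7 mm and 7.16 degrees, less where a joint would pass 70% of its speed; a pose out of reach is approached as far as the arm can. A call with a number of a shift or a turn outside -1 to 1 is refused whole. A call with a gripper value outside its range is refused whole. The fingers move at their own pace and stop on an object; "grip_force" is the grip in N (left out, the last holds). Time passes only in rows, so rows that repeat a pose let the fingers close. It gives the time, the measured TCP pose, the force, the opening and the grip force at its end, in the units of the state.
- get_obs(): the state, without advancing time (a new reading comes with each control period).
- viewer.grab_frame(name): name is "scene" or "top" or "wrist"; returns a dict with "pixels" (480x640x3 uint8, red, green, blue), "fovy" (degrees; the focal length in pixels is half the picture's height over the tangent of half this angle, whatever the lens; pixels are square), "cx", "cy" (the principal point, pixels), "distortion" ([k1, k2, p1, p2, k3] as OpenCV has them; the pictures are not rectified), "world_to_cam" (4x4, takes a point from world to camera coordinates); the wrist camera has in their place "hand_eye" (4x4, takes a point from camera to tool coordinates, whose origin is the TCP and whose axes are the flange's). Camera axes: x right, y up, looking along -z (the intrinsics and any distortion apply to the point x, -y, -z); pixel columns grow to the right and rows downward; lengths in m; the calibration is good to about 2 mm. A picture is of the moment at which its call begins: read the wrist's pose just before it. There is no depth.
- r.hand_in(): hands the job in; it is judged then, once.
Trained networks look in a picture, given as the dict that the camera call returned (one of the last four; its "shot" number tells which), for a name from the list of things; names that differ only in an ending like _2 or _b are one class to them, and where a whole thing is asked for, a point or a joint stands for the part that bears it (a point fixed in the world has none). Each returns a list of dicts, best first, with "score" (0 to 1); they miss things now and then, are a little off and sometimes report something else, mostly with a low value. They report only what shows in the picture. A call takes as long as a camera call.
- viewer.trace(picture, thing): "pixels" (480x640 bool, what is visible of it) and "rect" ([left, top, right, bottom] in pixels, round what is visible of it).
The state is a dict: "clock": time; "joints": joint angles; "qvel": joint speeds; "tau": joint torques, N m; "tcp_pos": TCP position; "orientation": TCP orientation; "contact_force": force on the tool from outside, world axes, zero at the start; "moment": the same for the moment, N m; "grip_width": finger opening in m; "gripper_force": force on a finger pad.
Only numpy, scipy, OpenCV 4.12 (cv2) and the standard library are available. Lean on these libraries where they do the work, as an engineer would, in place of code of your own. Each camera call takes 0.05 s, during which the arm holds its last target. There are 200 camera calls.

TASK

A colleague wants the marker pens in the red cup: take the pen carousel by the green handle on top of its post and turn it, re-gripping as needed, until the red cup stands squarely behind the yellow pointer on the carousel's foot. Finish while still gripping the handle, holding the carousel still with the red cup at the pointer. Leave the cups and pens untouched and do not disturb the other things on the desk.

Things in the scene. Friction and masses are not known exactly. Their poses are not given: they have to be found in the camera images.
- stand: round grey foot of the carousel, 170 mm across, fixed to the desk, origin at its centre on the desk surface, which is also under the turning axis. A flat yellow pointer, 24 mm wide and 8 mm high, sticks out of it along its +x axis to 167 mm from the axis; it shows where the front is. z up
- turntable (a joint): angle (rad) of the turning deck on the foot, about the vertical axis, growing anticlockwise seen from above; 0 (or any whole turn, such as 6.283) when the red cup is exactly at the pointer. It turns endlessly either way with a light friction of about 0.05 N m, a little more when turned fast, and stays where it is left
- cups: the four pen cups that turn with the deck: origin on the turning axis at the cups' underside, 26 mm above the desk; the red cup lies along its +x axis (centre 64 mm out), three dark grey cups along +y, -x and -y. Cups are 64 mm across and 90 mm tall, the deck 200 mm across; the pens in them reach up to 164 mm above the desk
- handle_bar: steel post, 14 mm thick, on the turning axis with a green bar handle on top, turning with the cups; origin on the axis 26 mm above the desk. The bar is 62 mm long along this body's x axis (which always points the same way as the x axis of the cups, to the red cup), 14 mm thick along y, 36 mm tall, from 190 to 226 mm above the desk
- handle_mid (a point): middle of the green bar handle, on the turning axis, 208 mm above the desk; axes as handle_bar
- red_front (a point): outermost point of the red cup, 96 mm from the turning axis and 71 mm above the desk; it turns with the cups
- mug: white mug, 80 mm across, 92 mm tall, near the carousel, loose; origin at its underside; to be left alone
- stapler: stapler, black and blue, 135 x 34 x 56 mm, near the carousel, loose; origin at its underside; to be left alone
- thermos: turquoise flask, 72 mm across, 200 mm tall, loose; origin at its underside; to be left alone
- notebook: blue notebook lying flat, 205 x 145 x 18 mm, loose; origin at its underside; to be left alone
- calculator: black calculator lying flat, 155 x 95 x 19 mm, loose; origin at its underside; to be left alone
- glue_stick: yellow and white glue stick standing upright, 29 mm across, 92 mm tall, loose; origin at its underside; to be left alone

How it is judged:
By the outcome, as a careful person would: the job done as asked, in the order asked, and still so for the second after the job is handed in, while the arm keeps its last pose, push and grip.
It also fails if it takes over 51 s, if anything falls off the work surface, if the arm or the gripper's body presses on something with over 40 N, if the wrist force passes 120 N, or if a joint passes its speed limit or range.

## Working session

There is one attempt and no reset: what is moved stays moved. The work goes in short steps, Python scripts to look and compute and a tool call to move; the robot and the scene stay as the last step left them, time stands still between calls to the robot, and variables do not carry over. Pictures are saved under pics/ and viewed, at most 10 in all, crops included, and the job is handed in when it is done.

Besides the shell and the picture viewer there is one more tool, called after "Request:" in YAML: its name, and indented under it one key for each argument. play_rows: Moves the arm, as the interface text tells. Shifts and turns lie within -1 to 1; 1 stands for 0.2 m of shift or pi/2 rad of turn. Its arguments: {"type":"object","properties":{"commands":{"type":"array","items":{"type":"array","items":{"type":"array","items":{"type":"number","minimum":-1,"maximum":1}}}},"grip_force":{"type":"number"}},"required":["commands"]}

```bash
mkdir -p pics
cat > h.py <<'E'
import numpy as np, cv2
from scipy.spatial.transform import Rotation as R
from bench import get_obs, viewer, r
def K(f):
    F=240/np.tan(np.radians(f["fovy"])/2)
    return np.array([[F,0,f["cx"]],[0,F,f["cy"]],[0,0,1.]])
def c2w(f,obs=None):
    if "world_to_cam" in f: return np.linalg.inv(np.array(f["world_to_cam"]))
    T=np.eye(4);T[:3,:3]=R.from_rotvec(obs["orientation"]).as_matrix();T[:3,3]=obs["tcp_pos"]
    return T@np.array(f["hand_eye"])
def rays(f,px,obs=None):
    u=cv2.undistortPoints(np.array(px,float).reshape(-1,1,2),K(f),np.array(f["distortion"],float))[:,0]
    d=np.c_[u[:,0],-u[:,1],-np.ones(len(u))]
    T=c2w(f,obs); return T[:3,3], d@T[:3,:3].T
def onz(f,px,z,obs=None):
    o,d=rays(f,px,obs); return o+d*((z-o[2])/d[:,2])[:,None]
def proj(f,P,obs=None):
    P=np.atleast_2d(P); T=np.linalg.inv(c2w(f,obs)); p=P@T[:3,:3].T+T[:3,3]
    q=p*[1,-1,-1]
    return cv2.projectPoints(q,np.zeros(3),np.zeros(3),K(f),np.array(f["distortion"],float))[0][:,0]
def tri(a,b):
    (o1,d1),(o2,d2)=a,b; A=np.c_[d1[0],-d2[0]]; s=np.linalg.lstsq(A,o2-o1,rcond=None)[0]
    p,q=o1+s[0]*d1[0],o2+s[1]*d2[0]; return (p+q)/2,np.linalg.norm(p-q)
def cen(m): y,x=np.nonzero(m); return [x.mean(),y.mean()]
E
cat > a.py <<'E'
from h import *
o=get_obs(); print({k:np.round(v,3) for k,v in o.items()})
fs={}
for n in("scene","top","wrist"):
    f=viewer.grab_frame(n); fs[n]=f; cv2.imwrite(f"pics/{n}0.png",f["pixels"][:,:,::-1])
    for t in("handle_bar","stand","cups","red_front","mug","stapler","thermos","notebook","calculator","glue_stick"):
        for k in viewer.trace(f,t)[:1]:
            print(n,t,round(k["score"],2),np.round(k["rect"]),np.round(cen(k["pixels"]),1), np.round(onz(f,[cen(k["pixels"])],.208 if t=="handle_bar" else .03,o if n=="wrist" else None)[0],3))
E
python3 a.py
```

```text
{'clock': np.float64(0.0), 'joints': array([ 1.143,  0.478,  0.022,  1.556, -0.012,  1.109, -0.083]), 'qvel': array([-0.001,  0.001, -0.002,  0.001, -0.001, -0.001, -0.   ]), 'tau': array([-0.0000e+00, -5.9644e+01,  1.6080e+00, -2.8120e+01,  1.2000e-02,
        9.0000e-03,  0.0000e+00]), 'tcp_pos': array([ 0.212, -0.64 ,  0.23 ]), 'orientation': array([-3.1e+00, -5.0e-01,  1.0e-03]), 'contact_force': array([ 0.194, -0.266,  0.201]), 'moment': array([ 0.008, -0.013,  0.026]), 'gripper_force': np.float64(0.0), 'grip_width': np.float64(0.086)}
scene handle_bar 0.63 [326. 194. 343. 259.] [334.6 218.4] [0.574 0.027 0.208]
scene stand 0.68 [296. 196. 381. 301.] [334.4 249.9] [0.503 0.077 0.03 ]
scene cups 0.69 [303. 203. 365. 280.] [333.4 245.3] [0.486 0.083 0.03 ]
scene red_front 0.97 [303. 210. 367. 281.] [333.4 245.3] [0.486 0.084 0.03 ]
scene mug 0.75 [253. 261. 300. 312.] [273.3 285.2] [ 0.549 -0.124  0.03 ]
scene stapler 0.7 [362. 204. 407. 244.] [384.  221.9] [0.464 0.261 0.03 ]
scene thermos 0.82 [460. 170. 499. 245.] [478.7 208. ] [0.535 0.552 0.03 ]
scene notebook 0.56 [ 66. 296.
[... 257 characters left out ...]
.2 248.9] [0.526 0.054 0.208]
top stand 0.64 [260. 200. 327. 285.] [292.7 250.6] [0.532 0.058 0.03 ]
top cups 0.76 [257. 219. 326. 286.] [291.5 250.7] [0.532 0.061 0.03 ]
top red_front 0.89 [261. 221. 321. 281.] [291.7 250.8] [0.532 0.061 0.03 ]
top mug 0.86 [330. 223. 368. 254.] [354.3 238.6] [ 0.569 -0.136  0.03 ]
top stapler 0.91 [216. 255. 237. 298.] [226.4 275.4] [0.457 0.264 0.03 ]
top thermos 0.92 [128. 212. 175. 246.] [150.6 226.9] [0.61  0.502 0.03 ]
top notebook 0.84 [458. 224. 514. 289.] [486.  256.5] [ 0.51  -0.546  0.03 ]
top calculator 0.85 [432. 291. 468. 346.] [448.2 321. ] [ 0.312 -0.422  0.03 ]
wrist calculator 0.56 [ 70.   0. 184. 122.] [124.8  58.7] [ 0.287 -0.443  0.03 ]
```

Run:
```python
import cv2,numpy as np
a=cv2.imread("pics/top0.png")[190:300,200:380]; b=cv2.imread("pics/scene0.png")[170:320,240:420]
a=cv2.resize(a,None,fx=4.4,fy=4.4,interpolation=3)[:,:790]
cv2.imwrite("pics/ca.png",a); cv2.imwrite("pics/cb.png",cv2.resize(b,None,fx=4,fy=4,interpolation=3))
```

```text
(no output)
```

View pics/ca.png

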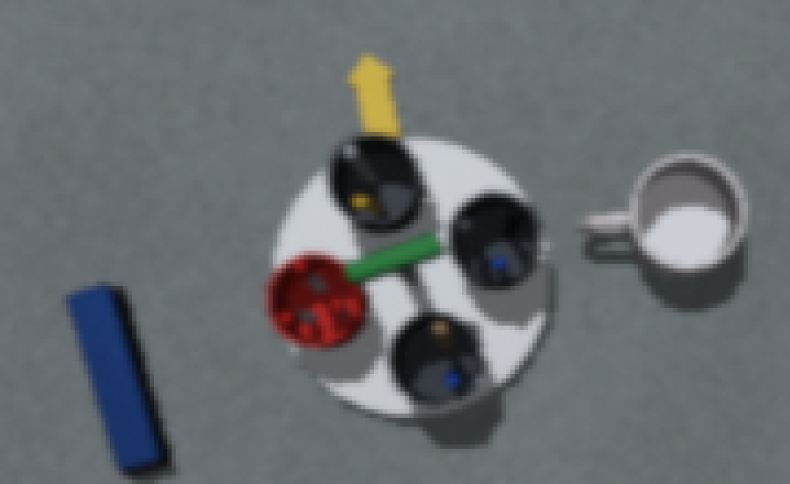

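View pics/cb.png

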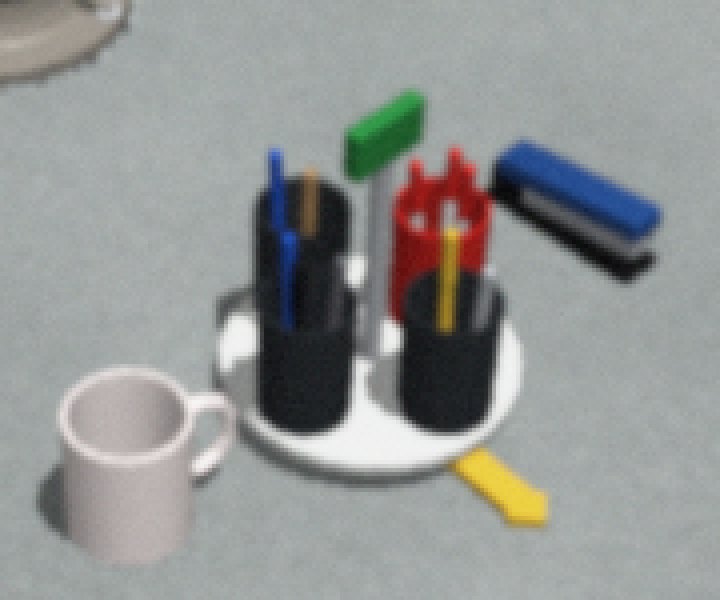

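The top crop shows the pointer up (+x), with its tip at about (283,202). The red cup is on the left at about (272,258), roughly 95° anticlockwise of the pointer, and the bar points at it. The scene view agrees. The mug handle sits just off the deck edge.

```bash
cat > m.py <<'E'
from h import *
def hsvmask(f,lo,hi,box):
    h=cv2.cvtColor(f["pixels"],cv2.COLOR_RGB2HSV); m=cv2.inRange(h,lo,hi); z=np.zeros_like(m); l,t,rr,b=box; z[t:b,l:rr]=m[t:b,l:rr]; return z>0
def axis(P):
    c=P.mean(0); return c,np.linalg.svd(P-c,full_matrices=False)[2][0]
G=((45,90,40),(80,255,255)); Y=((20,110,100),(35,255,255)); RD=((0,150,80),(6,255,255))
if __name__=="__main__":
    o=get_obs(); t=viewer.grab_frame("top"); s=viewer.grab_frame("scene")
    bt=(250,190,340,300); bs=(290,170,400,320)
    gt=hsvmask(t,*G,bt); gs=hsvmask(s,*G,bs)
    p,e=tri(rays(t,[cen(gt)]),rays(s,[cen(gs)])); print("handle tri",p,e,gt.sum(),gs.sum())
    xy=lambda m:np.argwhere(m)[:,::-1].astype(float)
    c,a=axis(onz(t,xy(gt),.226)[:,:2]); print("bar top",c,np.degrees(np.arctan2(a[1],a[0])))
    for f,n,bx in((t,"top",(270,195,296,222)),(s,"scene",(350,278,385,305))):
        m=hsvmask(f,*Y,bx); P=onz(f,xy(m),.008)[:,:2]; c,a=axis(P)
        print(n,"pointer",m.sum(),c,np.degrees(np.arctan2(a[1],a[0])),"from axis",np.degrees(np.arctan2(*(c-p[:2])[::-1])),"maxr",np.linalg.norm(P-p[:2],axis=1).max())
    k=viewer.trace(t,"stand")
    h=cv2.cvtColor(t["pixels"],cv2.COLOR_RGB2HSV)
    m=hsvmask(t,*RD,(255,240,290,275)); P=onz(t,xy(m),.11)[:,:2]; c=(P.max(0)+P.min(0))/2; print("red",m.sum(),c,np.degrees(np.arctan2(*(c-p[:2])[::-1])),np.linalg.norm(c-p[:2]))
    M=R.from_rotvec(o["orientation"]).as_matrix(); print(M.round(3),o["tcp_pos"])
    print("shift tool",M.T@(p-o["tcp_pos"]))
E
python3 m.py
```

```text
handle tri [0.52762289 0.05694649 0.20997755] 0.0007802062806644145 106 254
bar top [0.52673702 0.05622663] -70.99389938653097
top pointer 132 [0.65860824 0.0835051 ] -165.58266074365244 from axis 11.46191310083131 maxr 0.16326219697201788
scene pointer 224 [0.65326553 0.08144477] 10.462996792859835 from axis 11.033312171925846 maxr 0.16588556283984526
red 192 [0.50461115 0.1157382 ] 111.3759310895214 0.06313481809955175
[[ 0.949  0.314  0.   ]
 [ 0.314 -0.949 -0.   ]
 [-0.     0.    -1.   ]] [ 0.21219535 -0.64081674  0.23132383]
shift tool [ 0.51874759 -0.56326819  0.02129801]
```

Request:
play_rows:
  commands:
    - [[-1, 0.2, -0.2, -0.4, 0], [-1, 0.86, -0.94, -0.4, 0], [-1, 0.86, -0.94, -0.4, 0], [-1, 0.86, -0.94, -0.4, 0], [-1, 0.86, -0.94, -0.4, 0], [-1, 0.86, -0.94, -0.4, 0], [-1, 0.86, -0.94, -0.4, 0], [-1, 0.86, -0.94, -0.4, 0], [-1, 0.86, -0.94, -0.4, 0], [-1, 0.86, -0.94, -0.4, 0]]
  grip_force: 40

```text
clock: 2.63
tcp_pos: [0.3159, -0.409, 0.3114]
orientation: [3.101, 0.499, -0.0]
contact_force: [0.0, -0.1, -0.1]
grip_width: 0.0851
gripper_force: 0.0
```

Request:
play_rows:
  commands:
    - [[-1, 0.86, -0.94, 0, 0], [-1, 0.86, -0.94, 0, 0], [-1, 0.86, -0.94, 0, 0], [-1, 0.86, -0.94, 0, 0], [-1, 0.86, -0.94, 0, 0], [-1, 0.86, -0.94, 0, 0], [-1, 0.86, -0.94, 0, 0], [-1, 0.86, -0.94, 0, 0], [-1, 0.86, -0.94, 0, 0], [-1, 0.86, -0.94, 0, 0]]

```text
clock: 3.47
tcp_pos: [0.4198, -0.1781, 0.3109]
orientation: [-3.102, -0.494, 0.001]
contact_force: [-0.1, -0.5, -0.8]
grip_width: 0.0855
gripper_force: 0.0
```

Request:
play_rows:
  commands:
    - [[-1, 0.5, -0.54, 0, -1], [-1, 0.5, -0.54, 0, -1], [-1, 0.5, -0.54, 0, -1], [-1, 0.5, -0.54, 0, -1], [-1, 0.5, -0.54, 0, -1], [-1, 0.5, -0.54, 0, -1], [-1, 0.5, -0.54, 0, -1], [-1, 0.5, -0.54, 0, -1], [-1, 0.5, -0.54, 0, -1], [-1, 0.5, -0.54, 0, -1], [-1, 0.5, -0.54, 0, -1], [-1, 0.5, -0.54, 0, -1]]

```text
clock: 4.47
tcp_pos: [0.4815, -0.0443, 0.311]
orientation: [-1.926, -2.482, 0.001]
contact_force: [0.5, 0.3, 0.2]
grip_width: 0.0851
gripper_force: 0.0
```

```bash
cat > w.py <<'E'
from m import *
import sys
o=get_obs(); f=viewer.grab_frame("wrist"); cv2.imwrite(f"pics/w{sys.argv[1]}.png",f["pixels"][:,:,::-1])
M=R.from_rotvec(o["orientation"]).as_matrix(); print("tcp",o["tcp_pos"].round(4),"toolx az",np.degrees(np.arctan2(M[1,0],M[0,0])).round(2),"joints",o["joints"].round(2))
k=viewer.trace(f,"handle_bar"); print([ (q["score"],q["rect"]) for q in k[:1]])
m=hsvmask(f,*G,(0,0,640,480)); print("green",m.sum())
if m.sum()>50:
    n,l,st,_=cv2.connectedComponentsWithStats(m.astype(np.uint8)); m=l==1+st[1:,4].argmax()
    P=onz(f,np.argwhere(m)[:,::-1].astype(float),.226,o)[:,:2]
    c,a=axis(P); (cx,cy),wh,_=cv2.minAreaRect(P.astype(np.float32)); print("bar@.226",c,(cx,cy),wh,np.degrees(np.arctan2(a[1],a[0])), "pix",cen(m))
for c in((0.5276,.0569,.226),): print("pred",proj(f,c,o))
p=np.array([.5276,.0569,.188]); print("tool shift units",(M.T@(p-o["tcp_pos"])/.2).round(3))
E
python3 w.py 1
```

```text
tcp [ 0.4815 -0.0443  0.311 ] toolx az 104.38 joints [ 0.48  0.13 -0.56  1.87  0.07  1.17  0.14]
[(0.78, [372.8, 49.4, 442.3, 159.6])]
green 2866
bar@.226 [0.52414253 0.05888435] (0.5234687328338623, 0.055515412241220474) (0.020220071077346802, 0.059874601662158966) -67.3208953183492 pix [np.float64(430.5204513399154), np.float64(99.3935119887165)]
pred [[435.16311934 104.97281882]]
tool shift units [0.433 0.349 0.615]
```

View pics/w1.png

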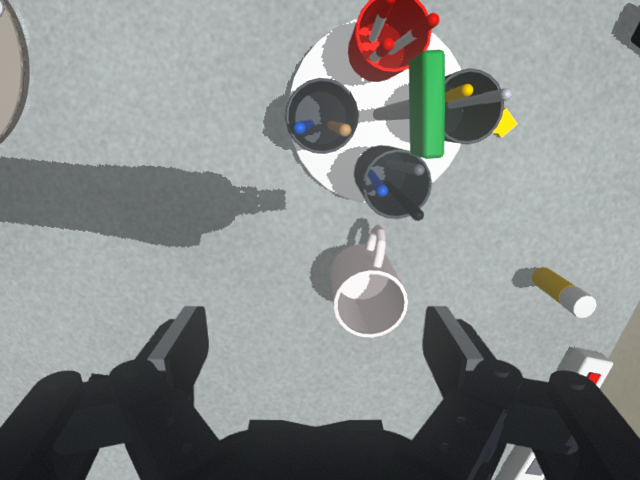

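The wrist view shows the green bar at about (428,103), clear of the pens, with the red cup at its far end. It agrees with the triangulation to within a few mm. I'll move above the bar next.

Request:
play_rows:
  commands:
    - [[-1, 0.43, 0.35, 0, -0.05], [-1, 0.43, 0.35, 0, -0.05], [-1, 0.43, 0.35, 0, -0.05], [-1, 0.43, 0.35, 0, -0.05], [-1, 0.43, 0.35, 0, -0.05], [-1, 0.43, 0.35, 0, -0.05]]

```text
clock: 5.07
tcp_pos: [0.5282, 0.0571, 0.3108]
orientation: [-1.835, -2.549, 0.002]
contact_force: [-0.2, -0.3, 0.2]
grip_width: 0.0851
gripper_force: 0.0
```

```bash
python3 w.py 2
```

```text
tcp [0.5282 0.0571 0.3108] toolx az 108.5 joints [ 0.32  0.23 -0.63  1.76  0.15  1.2  -0.04]
[(0.93, [302.1, 189.4, 323.2, 289.7])]
green 1864
bar@.226 [0.52690339 0.05894732] (0.5269356966018677, 0.05818386375904083) (0.013682553544640541, 0.060662634670734406) -71.35632356903065 pix [np.float64(313.52900107411386), np.float64(243.55961331901182)]
pred [[313.55334201 247.38874886]]
tool shift units [ 0.    -0.002  0.614]
```

View pics/w2.png

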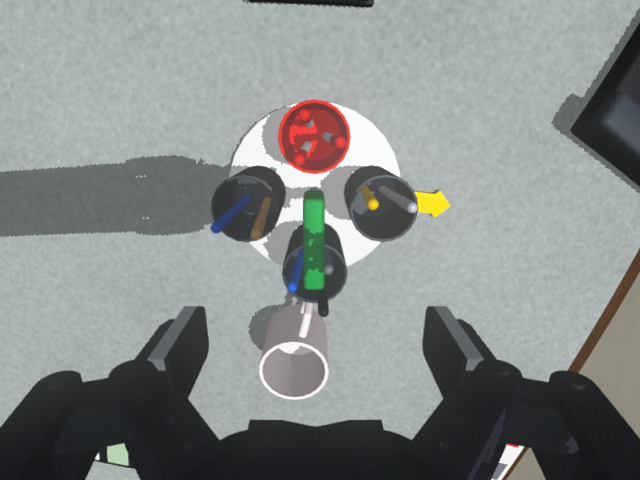

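Wrist view: the bar is centred at (314,243) between the fingers and aligned with them, and the pointer is at about (435,204). I'll descend and grip.

Request:
play_rows:
  commands:
    - [[-1, 0, 0, 0.2, 0], [-1, 0, 0, 0.4, 0], [-1, 0, 0, 0.55, 0], [-1, 0, 0, 0.61, 0], [-1, 0, 0, 0.61, 0], [-1, 0, 0, 0.61, 0]]

```text
clock: 5.67
tcp_pos: [0.5286, 0.0583, 0.1901]
orientation: [1.831, 2.552, 0.0]
contact_force: [1.0, 0.6, 0.6]
grip_width: 0.085
gripper_force: 0.0
```

Request:
play_rows:
  commands:
    - [[0, 0, 0, 0, 0], [0.5, 0, 0, 0, 0], [1, 0, 0, 0, 0], [1, 0, 0, 0, 0], [1, 0, 0, 0, 0], [1, 0, 0, 0, 0], [1, 0, 0, 0, 0], [1, 0, 0, 0, 0], [1, 0, 0, 0, 0], [1, 0, 0, 0, 0]]

```text
clock: 6.5
tcp_pos: [0.5266, 0.0582, 0.1896]
orientation: [-1.829, -2.552, 0.005]
contact_force: [-7.9, -3.1, 9.0]
grip_width: 0.0139
gripper_force: 42.1
```

```bash
python3 m.py; python3 w.py 3
```

```text
** On entry to DLASCL parameter number  4 had an illegal value
 ** On entry to DLASCL parameter number  4 had an illegal value
 ** On entry to DLASCL parameter number  4 had an illegal value
 ** On entry to DLASCL parameter number  4 had an illegal value
 ** On entry to DLASCL parameter number  5 had an illegal value
 ** On entry to DLASCL parameter number  4 had an illegal value
tcp [0.5265 0.0582 0.1897] toolx az 108.75 joints [ 0.27  0.35 -0.61  1.91  0.24  0.96 -0.12]
[(0.74, [293.8, 213.3, 334.8, 426.0])]
green 6579
bar@.226 [0.52482676 0.06508006] (0.5249460339546204, 0.06466743350028992) (0.013462988659739494, 0.06675245612859726) -71.54855609281937 pix [np.float64(315.24794645573473), np.float64(343.24247033769393)]
pred [[315.23078852 368.05644389]]
tool shift units [-0.008  0.003  0.008]h.py:24: RuntimeWarning: Mean of empty slice.
  def cen(m): y,x=np.nonzero(m); return [x.mean(),y.mean()]
  ret = ret.dtype.type(ret / rcount)
Traceback (most recent call last):
  File "m.py", line 11, in <module>
    p,e=tri(rays(t,[cen(gt)]),rays(s,[cen(gs)])); print("handle tri",p,e,gt.sum(),gs.sum())
        ~~~^^^^^^^^^^^^^^^^^^^^^^^^^^^^^^^^^^^^^
  File "h.py", line 22, in tri
    (o1,d1),(o2,d2)=a,b; A=np.c_[d1[0],-d2[0]]; s=np.linalg.lstsq(A,o2-o1,rcond=None)[0]
                                                  ~~~~~~~~~~~~~~~^^^^^^^^^^^^^^^^^^^^
numpy.linalg.LinAlgError: SVD did not converge in Linear Least Squares
```

Gripped: the opening is 13.9 mm, which matches the bar. I'll turn clockwise, with a 2 mm shift to ease the side force.

Request:
play_rows:
  commands:
    - [[1, 0, -0.01, 0, 0.02], [1, 0, -0.01, 0, 0.06], [1, 0, -0.01, 0, 0.11], [1, 0, -0.01, 0, 0.16], [1, 0, -0.01, 0, 0.21], [1, 0, -0.01, 0, 0.26], [1, 0, -0.01, 0, 0.31], [1, 0, -0.01, 0, 0.36], [1, 0, -0.01, 0, 0.41], [1, 0, -0.01, 0, 0.46], [1, 0, -0.01, 0, 0.49], [1, 0, -0.01, 0, 0.5]]

```text
clock: 7.7
tcp_pos: [0.5273, 0.0582, 0.1897]
orientation: [2.669, 1.656, 0.003]
contact_force: [3.2, -0.4, -0.1]
grip_width: 0.0135
gripper_force: 40.7
```

Request:
play_rows:
  commands:
    - [[1, 0, 0, 0, 0.02], [1, 0, 0, 0, 0.06], [1, 0, 0, 0, 0.11], [1, 0, 0, 0, 0.16], [1, 0, 0, 0, 0.21], [1, 0, 0, 0, 0.26], [1, 0, 0, 0, 0.31], [1, 0, 0, 0, 0.36], [1, 0, 0, 0, 0.41], [1, 0, 0, 0, 0.45], [1, 0, 0, 0, 0.45], [1, 0, 0, 0, 0.45]]

```text
clock: 8.7
tcp_pos: [0.5277, 0.0578, 0.1897]
orientation: [3.077, 0.633, 0.004]
contact_force: [5.6, -2.4, -1.3]
grip_width: 0.0133
gripper_force: 40.6
```

```bash
python3 w.py 4
python3 - <<'E'
from m import *
o=get_obs(); print(o["contact_force"],o["moment"],o["gripper_force"])
t=viewer.grab_frame("top"); s=viewer.grab_frame("scene"); cv2.imwrite("pics/s4.png",cv2.resize(s["pixels"][170:320,240:420,::-1],None,fx=4,fy=4)); cv2.imwrite("pics/t4.png",cv2.resize(t["pixels"][190:300,200:380,::-1],None,fx=4.4,fy=4.4))
E
```

```text
tcp [0.5277 0.0578 0.1897] toolx az 23.26 joints [ 0.05  0.31 -0.33  1.93  0.12  0.92 -1.51]
[(0.66, [294.1, 214.5, 335.4, 427.4])]
green 7144
bar@.226 [0.53742906 0.06128623] (0.5353449583053589, 0.060352176427841187) (0.06675305217504501, 0.013603409752249718) -156.77500178196433 pix [np.float64(315.29885218365064), np.float64(336.39067749160137)]
pred [[315.75162653 367.33351024]]
tool shift units [-0.002  0.004  0.009]
[ 5.49787099 -2.54190911 -2.0909498 ] [-0.06695274 -0.7328968  -0.03566266] 40.617855191230774
```

View pics/s4.png

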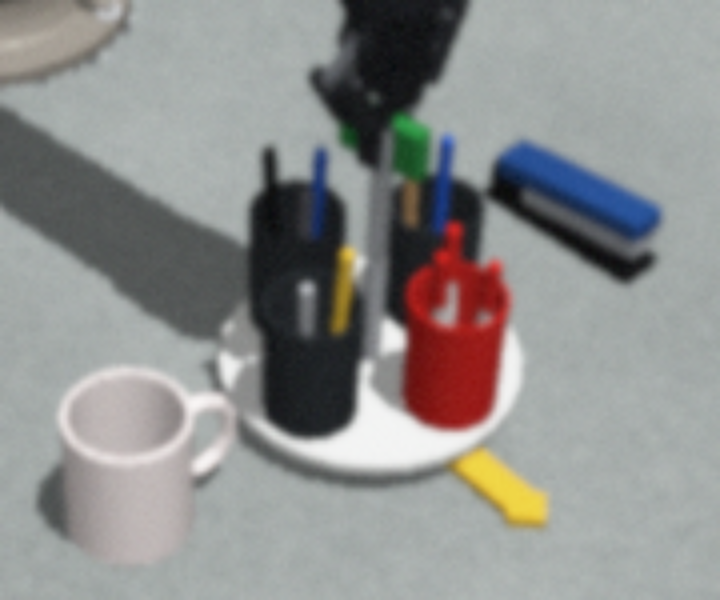

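View pics/w4.png

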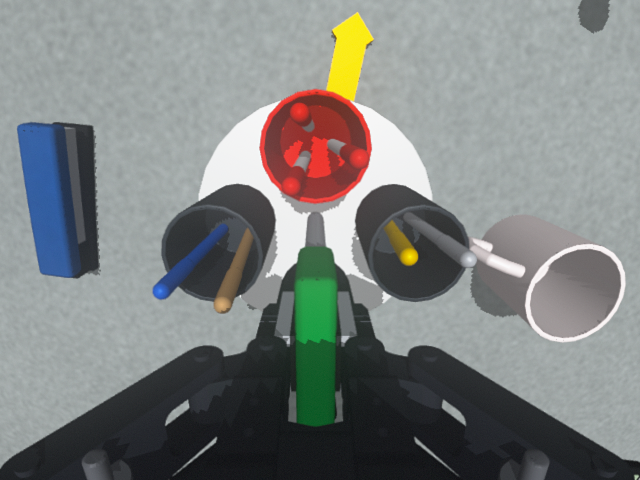

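The carousel turned with the hand. In the wrist view the red cup is at (316,145) and the pointer tip at (357,14), so about 12° clockwise remain. I'll measure both angles in this view.

```bash
cat > p.py <<'E'
from m import *
o=get_obs(); f=viewer.grab_frame("wrist"); cv2.imwrite("pics/p.png",f["pixels"][:,:,::-1])
ax=np.array([.527,.0575])
def big(m):
    n,l,st,_=cv2.connectedComponentsWithStats(m.astype(np.uint8)); return l==1+st[1:,4].argmax()
xy=lambda m:np.argwhere(m)[:,::-1].astype(float)
az=lambda v:np.degrees(np.arctan2(v[1],v[0])).round(2)
m=big(hsvmask(f,*Y,(240,0,480,130))); P=onz(f,xy(m),.008,o)[:,:2]
rr=np.linalg.norm(P-ax,axis=1); s=P[rr<.137]; c,a=axis(P); a*=np.sign(a@(c-ax))
print("pointer",m.sum(),"maxr",rr.max(),"az from axis",az(P.mean(0)-ax),"own axis",az(a),"lateral of c from axis mm",1e3*np.cross(a,c-ax))
# deck centre: white pixels outer ellipse at z .026
m=big(hsvmask(f,*RD,(200,60,440,230))|hsvmask(f,(170,120,60),(180,255,255),(200,60,440,230)))
c,rad=cv2.minEnclosingCircle(onz(f,xy(m),.116,o)[:,:2].astype(np.float32)); c=np.array(c)
print("red rim c",c,rad,"az",az(c-ax),"r",np.linalg.norm(c-ax))
M=R.from_rotvec(o["orientation"]).as_matrix(); print("toolx az",az(M[:2,0]),"tcp",o["tcp_pos"],"F",o["contact_force"].round(1),"qv",abs(o["qvel"]).max(),"clock",o["clock"])
E
python3 -W ignore p.py
```

```text
pointer 2432 maxr 0.16678197413648435 az from axis 11.51 own axis 12.93 lateral of c from axis mm -3.3028394032488877
red rim c [0.58654571 0.08229647] 0.03139323368668556 az 22.61 r 0.06450237142679496
toolx az 23.27 tcp [0.52773821 0.05777878 0.18972747] F [ 5.2 -1.1 -2.1] qv 0.0025500332951041934 clock 8.9
```

Request:
play_rows:
  commands:
    - [[1, 0.005, 0, 0, 0.03], [1, 0.005, 0, 0, 0.07], [1, 0.005, 0, 0, 0.11], [1, 0.005, 0, 0, 0.13], [1, 0.005, 0, 0, 0.13], [1, 0.005, 0, 0, 0.13], [1, 0.005, 0, 0, 0.13]]

```text
clock: 9.53
tcp_pos: [0.5278, 0.0576, 0.1897]
orientation: [3.125, 0.317, 0.001]
contact_force: [2.9, -5.2, 3.6]
grip_width: 0.0136
gripper_force: 41.3
```

```bash
python3 -W ignore p.py
python3 - <<'E'
from m import *
t=viewer.grab_frame("top"); s=viewer.grab_frame("scene")
ax=np.array([.527,.0575]); az=lambda v:np.degrees(np.arctan2(v[1],v[0])).round(2)
xy=lambda m:np.argwhere(m)[:,::-1].astype(float)
for f,n,bx in((t,"top",(270,195,296,222)),(s,"scene",(350,278,385,305))):
    P=onz(f,xy(hsvmask(f,*Y,bx)),.008)[:,:2]; print(n,"pointer",az(P.mean(0)-ax))
E
```

```text
pointer 2374 maxr 0.1665613736844269 az from axis 11.5 own axis 11.88 lateral of c from axis mm -0.8784814170860917
red rim c [0.59047121 0.06971198] 0.03133799880743027 az 10.89 r 0.06463533560606027
toolx az 11.59 tcp [0.52777974 0.05760916 0.18971715] F [ 2.9 -5.2  3.6] qv 0.0024988940539982995 clock 9.5333
top pointer 11.59
scene pointer 10.74
```

View pics/p.png

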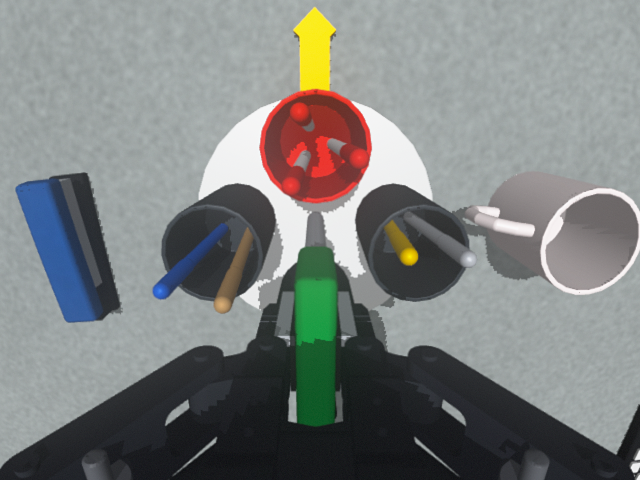

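The wrist view shows the pointer (x≈315), red cup (316) and post (315) in one line, so the red cup is square to the pointer within about half a degree. The carousel is still and gripped, and nothing else was touched.

```bash
python3 -c "
from bench import r
print(r.hand_in())"
```

```text
the job is handed in; nothing more can be done
None
```

The red cup now stands behind the yellow pointer, aligned to within about half a degree by the camera measurements; the gripper is still holding the handle and the job is handed in.

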